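# Heater off, then pile the dried corner brackets in alternating directions

### The job

The corner brackets have dried under the heater. First turn the heater dial fully anticlockwise to its end stop; then take the two brackets from the sloped rack, one at a time and in either order, and pile them flat on the bracket that already lies on the plywood board, each turned half round from the one below, so that the ends of its legs rest on the ends of the legs below and the outer edges of all three line up in one square. Set them down gently (neither dropped nor pressed hard), let go, and leave the bin, the tape and the brush alone.

Things in the scene. Friction and masses are not known exactly. Their poses are not given: they have to be found in the camera images.
- bracket_a: L-shaped flat aluminium corner bracket, 15 mm thick, about 0.3 kg, legs 110 mm long outside and 42 mm wide. Origin: underside, centre of the 110 mm square it fills; z out of the upper face; the L's corner is at -x,-y (legs along x at y = -34 mm and along y at x = -34 mm). Starts on the sloped rack, lower edge on the lip, one leg along the lip, the other up the slope at its left or right side.
- bracket_b: L-shaped flat aluminium corner bracket, 15 mm thick, about 0.3 kg, legs 110 mm long outside and 42 mm wide. Origin: underside, centre of the 110 mm square it fills; z out of the upper face; the L's corner is at -x,-y (legs along x at y = -34 mm and along y at x = -34 mm). Starts on the sloped rack, lower edge on the lip, one leg along the lip, the other up the slope at its left or right side.
- bracket_base: L-shaped flat aluminium corner bracket, 15 mm thick, about 0.3 kg, legs 110 mm long outside and 42 mm wide. Origin: underside, centre of the 110 mm square it fills; z out of the upper face; the L's corner is at -x,-y (legs along x at y = -34 mm and along y at x = -34 mm). It lies flat on the plywood board, the first of the pile, and is not fastened.
- bracket_a_corner (a point): point on the upper face of the bracket, in the middle of the 42 x 42 mm corner of its L (x = y = -34 mm from its origin, z = 15 mm)
- bracket_b_corner (a point): point on the upper face of the bracket, in the middle of the 42 x 42 mm corner of its L (x = y = -34 mm from its origin, z = 15 mm)
- bracket_base_corner (a point): point on the upper face of the bracket, in the middle of the 42 x 42 mm corner of its L (x = y = -34 mm from its origin, z = 15 mm)
- rack: steel drying rack, fixed, 330 mm wide (y), two brackets side by side 170 mm apart; its slats make a plane that rises at 35 degrees away from the robot (along the rack's +x); a lip at the lower edge stands 10 mm above the slats. Origin on the bench under the middle of the slope, where the slats' upper face is 65 mm high.
- board_top (a point): centre of the upper face of the plywood cooling board, 170 x 170 x 12 mm, fixed, lying on the bench
- dial (a joint): heater dial on the grey control box (130 x 110 x 50 mm), rad: 0 = off, at the anticlockwise end stop seen from above; grows clockwise to 4.7. Turns stiffly (about 0.12 N m), stays where left, stops hard at both ends. Starts 2.0 to 2.8 from off, too far for one turn of the wrist: let go, turn back, grip again.
- dial_grip (a point): on the dial's vertical axis, at the height to grip (87 mm above the bench). The dial's grip is a black upright bar, 61 mm long along this point's x axis and 14 mm thick along its y, from 25 mm below this point to 7 mm above; the point turns with the dial. Below the bar is a disc 64 mm across.
- bin: open yellow parts bin, 150 x 100 x 70 mm, bystander; origin at the centre of its underside
- tape: upright-axis roll of packing tape lying flat, 110 mm across, 48 mm high, bystander; origin at the centre of its underside
- brush: flat paint brush with a wooden handle lying on the bench beyond the work, bystander
Things that resemble listed ones, but are neither listed nor needed, are in the scene too. Leave any turquoise look-alike of the bracket_a alone. Leave any pink look-alike of the bracket_b alone.

How it is judged:
By the outcome, as a careful person would: the job done as asked, in the order asked, and still so for the second after the job is handed in, with the robot touching nothing.
It also fails if it takes over 72 s, if anything falls off the work surface, if the arm or the gripper's body presses on something with over 40 N, if the wrist force passes 120 N, or if a joint passes its speed limit or range.

### The arm

A 6-joint arm with a two-finger parallel gripper is mounted at the origin on the work surface. World frame = base frame: x ahead of the robot, y to its left, z up, the work surface at z = 0. Lengths are in m, angles in rad, forces in N, time in s.
With the tool pointing down it reaches from about 0.275 to 0.875 m from the base axis. Payload 12.5 kg.
Tool frame: the origin (TCP) lies between the finger pads; the fingertips stand 19 mm ahead of it and the grasp point (between the pads) is the TCP (ctrl.tip_reach is the distance from the TCP to the fingertips, in m); y points along the fingers, x is the direction in which the jaws open and shut, and the axes are right-handed (so a half turn about y gives the same grasp; the last joint's range is limited). The gripper opens to 85 mm and grips with 20 to 120 N. Pads are 22 mm wide; open, the fingers measure 114 mm over their backs; the gripper's body (76 mm by 85 mm) begins 54 mm behind the grasp point. The pads swing forward as they close: fully open they stand 13 mm farther back than shut.
Start: joints at [1.259, 0.351, 1.652, -0, 1.139, -0.085], TCP at [0.124, 0.536, 0.25] pointing down, gripper open.
Joint ranges: [-2.75, 2.75], [-0.79, 2.1], [0.01, 2.65], [-1.57, 4.71], [0.07, 3.14], [-2.87, 2.87]. Speed limits (rad/s): [2.22, 2.22, 2.79, 3.14, 3.14, 3.14].

### API

Orientations are given as [roll, pitch, yaw] about the fixed x, y, z axes, in that order (R = Rz(yaw) Ry(pitch) Rx(roll)).
In Python, from rig import ctrl gives the robot as it stands. The module is installed in compiled form; this text tells all that it offers. Calls block until the motion is done:
- ctrl.move_to(position, orientation): joint-space move of the TCP to a pose.
- ctrl.move_l(position, orientation=None, v=0.15, contact_N=None): straight line of the TCP; orientation=None keeps the orientation; v is the mean speed in m/s. With contact_N (N) it stops when the force on the tool has changed by that much, and returns True; else False.
- ctrl.set_joints(angles): joint-space move.
- ctrl.open_gripper() and ctrl.close_gripper(): open the fingers fully, or close them until they stop; the grip force is fixed at half the most.
- ctrl.pause(seconds).
- ctrl.ik(position, orientation): joint angles nearest the present ones, or None.
- ctrl.grab_frame(name): name is "scene" or "side" or "wrist"; returns the picture (400x640x3 uint8, blue, green, red); there is no depth.
- ctrl.camera_model(name): a dict with "fx", "fy", "cx", "cy" (pixels), "dist_coeffs" ([k1, k2, p1, p2, k3] as OpenCV has them; the pictures are not rectified), "T" (4x4, takes a point from camera to world coordinates); the wrist camera has in their place "hand_eye" (4x4, takes a point from camera to tool coordinates, whose origin is the TCP and whose axes are the tool frame's). Camera axes: x right, y down, z forward; pixel columns grow to the right and rows downward; lengths in m; the calibration is good to about 2 mm. A picture is of the moment at which its call begins: read the wrist's pose just before it. camera_model takes no time and is no camera call.
A pose or a line that the arm cannot do raises ctrl.PlanningError and nothing moves.
- ctrl.sign_off(): hands the job in, once; it reports no verdict.
Readings, each from a call of its own:
- ctrl.get_t(): time.
- ctrl.get_q(): joint angles.
- ctrl.get_qd(): joint speeds.
- ctrl.get_joint_efforts(): joint torques, N m.
- ctrl.get_ee_pos(): TCP position.
- ctrl.get_eef_rot(): TCP orientation.
- ctrl.get_wrist_force(): force on the tool from outside, world axes, zero at the start.
- ctrl.get_moment(): the same for the moment, N m.
- ctrl.get_opening(): finger opening in m.
Only numpy, scipy, OpenCV 4.12 (cv2) and the standard library are available. Lean on these libraries where they do the work, as an engineer would, in place of code of your own. Each camera call takes 0.05 s, during which the arm holds its last target.

## Working session

There is one attempt and no reset: what is moved stays moved. The work goes in short steps, each a Python script; the robot and the scene stay as the last script left them, time stands still between calls to the robot, and variables do not carry over. Pictures are saved under pics/ and viewed, and the job is handed in when it is done.

```bash
mkdir -p pics; ls; python3 - <<'E'
from rig import ctrl
import cv2
for n in ("scene","side","wrist"):
    cv2.imwrite(f"pics/{n}0.png",ctrl.grab_frame(n)); print(n,ctrl.camera_model(n))
print(ctrl.get_t(),ctrl.get_ee_pos(),ctrl.get_eef_rot(),ctrl.tip_reach)
E
```

```text
pics
scene {'fx': 368.43886923875, 'fy': 368.43886923875, 'cx': 316.900253759819, 'cy': 195.74187118575367, 'dist_coeffs': array([0.02282628, 0.        , 0.        , 0.        , 0.        ]), 'T': array([[-0.67201536,  0.5947666 , -0.44118934,  0.93775319],
       [ 0.74050971,  0.53457939, -0.4072717 ,  0.33453081],
       [-0.00638087, -0.60039783, -0.79967601,  0.82786353],
       [ 0.        ,  0.        ,  0.        ,  1.        ]])}
side {'fx': 418.97267040566715, 'fy': 418.97267040566715, 'cx': 315.1257939632075, 'cy': 202.43279275903703, 'dist_coeffs': array([-0.078853,  0.      ,  0.      ,  0.      ,  0.      ]), 'T': array([[ 0.97643904, -0.15947796,  0.14537395,  0.31121719],
       [-0.21540326, -0.67982095,  0.70103132, -0.86709105],
       [-0.01297079, -0.71582837, -0.69815579,  0.8974717 ],
       [ 0.        ,  0.        ,  0.        ,  1.        ]])}
wrist {'fx': 317.2122866755555, 'fy': 317.2122866755555, 'cx': 319.55669270132336, 'cy': 198.51552680582412, 'dist_coeffs': array([-0.06034791,  0.        ,  0.        ,  0.        ,  0.        ]), 'hand_eye': array([[ 9.99999842e-01, -5.23236392e-04, -2.06138096e-04,
        -8.48254649e-04],
       [ 5.17234018e-05, -2.79422225e-01,  9.60168328e-01,
        -1.22535684e-01],
       [-5.59994577e-04, -9.60168187e-01, -2.79422154e-01,
         7.07724970e-02],
       [ 0.00000000e+00,  0.00000000e+00,  0.00000000e+00,
         1.00000000e+00]])}
0.15 [0.12358699 0.53571869 0.24989285] [-1.57073759e+00  8.22185636e-04  1.34401545e+00] 0.019
```

View pics/scene0.png

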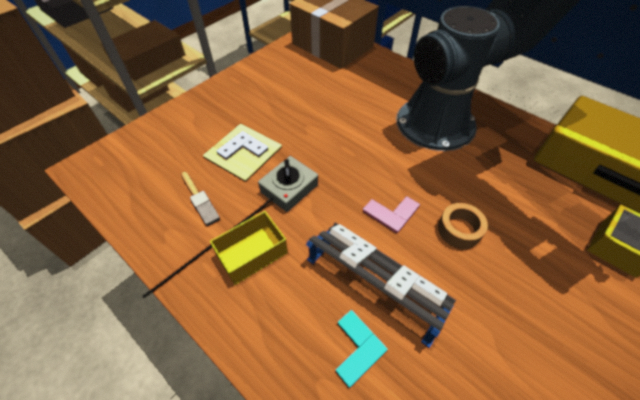

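View pics/side0.png

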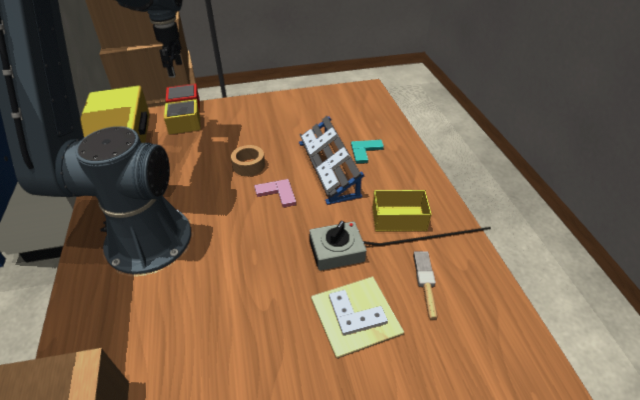

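View pics/wrist0.png

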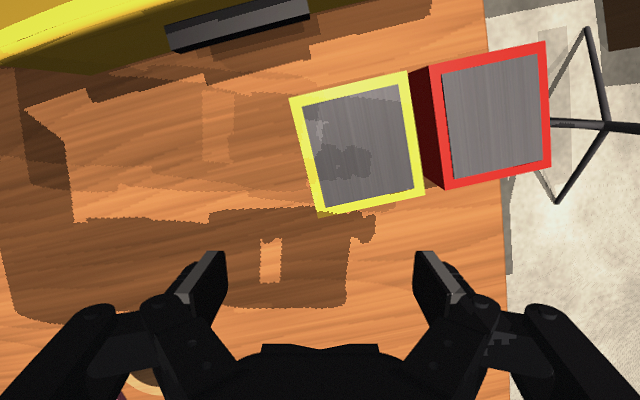

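The scene view shows these L-shapes that could be taken for the brackets:
- The two silver ones on the rack, at about (350,245) and (415,285). These are the ones I want.
- The base bracket on the board, at (243,147).
- The pink look-alike, at (392,212).
- The turquoise look-alike, at (362,348).

The dial is at (288,175). I'll locate them roughly first.

```bash
cat > h.py <<'E'
import numpy as np, cv2
from rig import ctrl
from scipy.spatial.transform import Rotation as R
def K(m): return np.array([[m['fx'],0,m['cx']],[0,m['fy'],m['cy']],[0,0,1.]])
def tool_T():
    T=np.eye(4); T[:3,:3]=R.from_euler('xyz',ctrl.get_eef_rot()).as_matrix(); T[:3,3]=ctrl.get_ee_pos(); return T
def rays(m,T,uv):
    p=cv2.undistortPoints(np.array(uv,float).reshape(-1,1,2),K(m),m['dist_coeffs']).reshape(-1,2)
    d=np.c_[p,np.ones(len(p))]@T[:3,:3].T
    return T[:3,3],d
def onplane(o,d,n,p0):
    n=np.array(n,float); s=((np.array(p0)-o)@n)/(d@n); return o+d*s[:,None]
def onz(o,d,z): return onplane(o,d,[0,0,1],[0,0,z])
def proj(m,T,P):
    Ti=np.linalg.inv(T); P=np.atleast_2d(P)
    return cv2.projectPoints(P@Ti[:3,:3].T+Ti[:3,3],np.zeros(3),np.zeros(3),K(m),m['dist_coeffs'])[0].reshape(-1,2)
def tri(o1,d1,o2,d2):
    d1=d1/np.linalg.norm(d1);d2=d2/np.linalg.norm(d2)
    A=np.c_[d1,-d2]; s=np.linalg.lstsq(A,o2-o1,rcond=None)[0]
    a=o1+s[0]*d1;b=o2+s[1]*d2; return (a+b)/2,np.linalg.norm(a-b)
def wristshot(name):
    T=tool_T(); im=ctrl.grab_frame("wrist"); m=ctrl.camera_model("wrist")
    Tc=T@m['hand_eye']; cv2.imwrite(f"pics/{name}.png",im); np.save(f"pics/{name}.npy",Tc); return im,m,Tc
E
python3 - <<'E'
from h import *
np.set_printoptions(precision=3,suppress=True)
m=ctrl.camera_model("scene")
def f(uv,z): return onz(*rays(m,m['T'],uv),z)
print("board",f([[241,124],[281,147],[245,179],[204,154]],.012))
print("base",f([[243,148]],.027)); print("dial",f([[288,175]],.08))
print("rack",f([[350,245],[415,285]],.08)); print('bin',f([[249,245]],.03),'tape',f([[464,222]],.048),'turq',f([[362,348]],0.015),'pink',f([[392,212]],.015),'brush',f([[187,176],[211,219]],.01))
m=ctrl.camera_model("side")
print("side board",f([[313,293],[377,280],[402,325],[335,352]],.012)); print("dial",f([[339,235]],.08))
a=cv2.imread("pics/scene0.png")[200:380,280:480];b=cv2.imread("pics/side0.png")[100:360,240:420]
cv2.imwrite("pics/c0.png",cv2.resize(a,None,fx=4,fy=3,interpolation=3)[:600]); cv2.imwrite("pics/c1.png",cv2.resize(b,None,fx=2.3,fy=2.3,interpolation=3))
E
```

```text
board [[ 0.437 -0.46   0.012]
 [ 0.423 -0.289  0.012]
 [ 0.581 -0.275  0.012]
 [ 0.599 -0.441  0.012]]
base [[ 0.512 -0.36   0.027]]
dial [[ 0.525 -0.15   0.08 ]]
rack [[0.579 0.106 0.08 ]
 [0.562 0.27  0.08 ]]
bin [[ 0.722 -0.094  0.03 ]] tape [[0.323 0.266 0.048]] turq [[0.722 0.259 0.015]] pink [[0.396 0.106 0.015]] brush [[ 0.685 -0.409  0.01 ]
 [ 0.731 -0.239  0.01 ]]
side board [[ 0.421 -0.292  0.012]
 [ 0.588 -0.29   0.012]
 [ 0.605 -0.426  0.012]
 [ 0.436 -0.455  0.012]]
dial [[ 0.516 -0.178  0.08 ]]
```

View pics/c0.png

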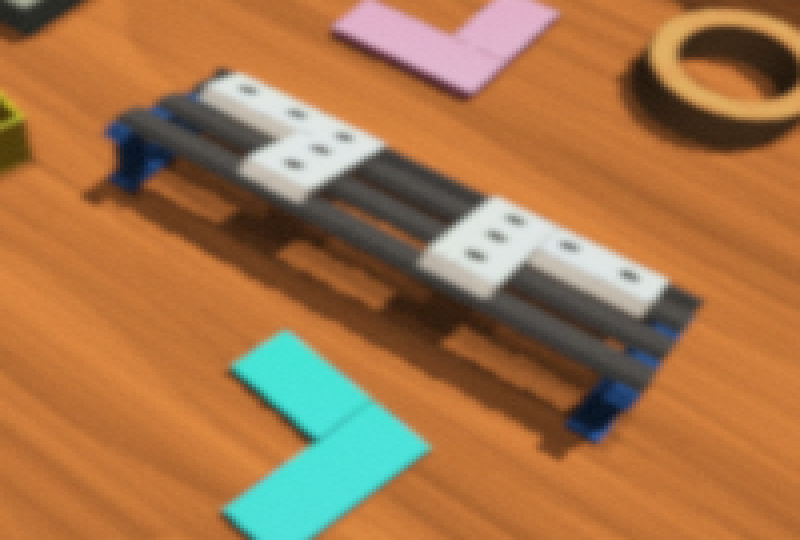

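View pics/c1.png

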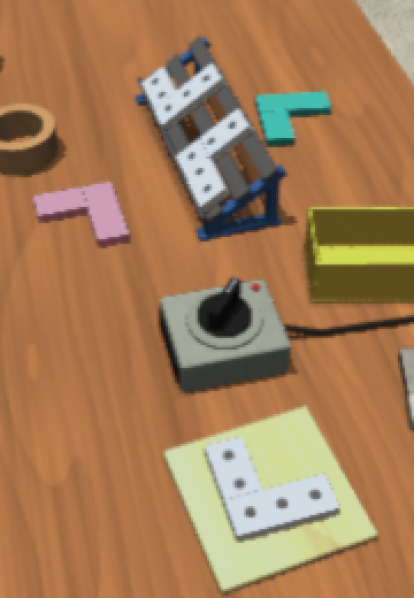

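The close crop shows two silver brackets with holes on the rack, with their up-slope legs facing each other. Pink and turquoise are on the bench with no holes, so the choice is clear. Next is a wrist view over the dial and board.

```bash
python3 - <<'E'
from h import *
np.set_printoptions(precision=3,suppress=True)
p=[0.50,-0.25,0.36]; o=[-np.pi/2,0,-0.3]
print(ctrl.ik(p,o)); ctrl.move_to(p,o)
print(ctrl.get_t(),ctrl.get_q(),ctrl.get_ee_pos())
wristshot("w1")
E
```

```text
[-0.547  0.279  1.478  0.     1.384 -0.247]
3.225 [-0.546  0.279  1.478  0.     1.384 -0.247] [ 0.5   -0.249  0.36 ]
```

View pics/w1.png

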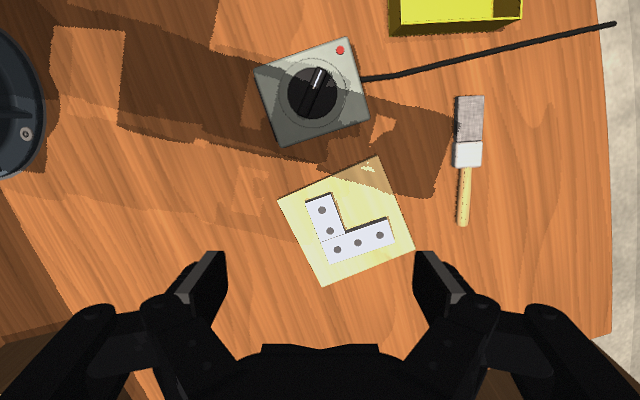

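The view shows the dial at (312,92), with the bar tilted and its white pointer up-right, and the base L with corners near (306,203), (333,194), (391,218), (395,243) and (329,263).

```bash
cat >> h.py <<'E'
def Lmask(im,box=None,lo=150,sat=40):
    hsv=cv2.cvtColor(im,cv2.COLOR_BGR2HSV); k=((hsv[...,2]>lo)&(hsv[...,1]<sat)).astype(np.uint8)*255
    if box is not None:
        z=np.zeros_like(k); x0,y0,x1,y1=box; z[y0:y1,x0:x1]=255; k&=z
    k=cv2.morphologyEx(k,cv2.MORPH_CLOSE,np.ones((9,9),np.uint8))
    return k
E
python3 - <<'E'
from h import *
np.set_printoptions(precision=4,suppress=True)
im=cv2.imread("pics/w1.png"); Tc=np.load("pics/w1.npy"); m=ctrl.camera_model("wrist")
k=Lmask(im,(290,180,410,275)); cs,_=cv2.findContours(k,0,2); c=max(cs,key=cv2.contourArea)
print(cv2.contourArea(c)); ap=cv2.approxPolyDP(c,5,True)[:,0]; print(ap.tolist())
P=onz(*rays(m,Tc,ap),.027); print(P)
for i in range(len(P)): print(np.linalg.norm(P[i]-P[i-1]))
cr=im[30:290,240:430].copy(); cr=cv2.resize(cr,None,fx=2.3,fy=2.3,interpolation=3)
a=cv2.resize(im[40:145,255:370],None,fx=5,fy=5,interpolation=3)
cv2.imwrite("pics/c2.png",a); 
mk=cv2.resize(k[180:275,290:410],None,fx=4,fy=4); cv2.imwrite("pics/c3.png",mk)
E
```

```text
3192.0
[[387, 220], [344, 231], [330, 194], [305, 203], [318, 244], [301, 246], [320, 274], [323, 264], [394, 242]]
[[ 0.5706 -0.3722  0.027 ]
 [ 0.5027 -0.3701  0.027 ]
 [ 0.499  -0.307   0.027 ]
 [ 0.4591 -0.3093  0.027 ]
 [ 0.4579 -0.3791  0.027 ]
 [ 0.4315 -0.3745  0.027 ]
 [ 0.4454 -0.4304  0.027 ]
 [ 0.4552 -0.4146  0.027 ]
 [ 0.5725 -0.4112  0.027 ]]
0.03896264736392573
0.06790322210162643
0.06320758723080383
0.03995223533444158
0.06975448077155454
0.02684564005834652
0.057607703655246936
0.018590108663454622
0.11729421446249853
```

View pics/c2.png

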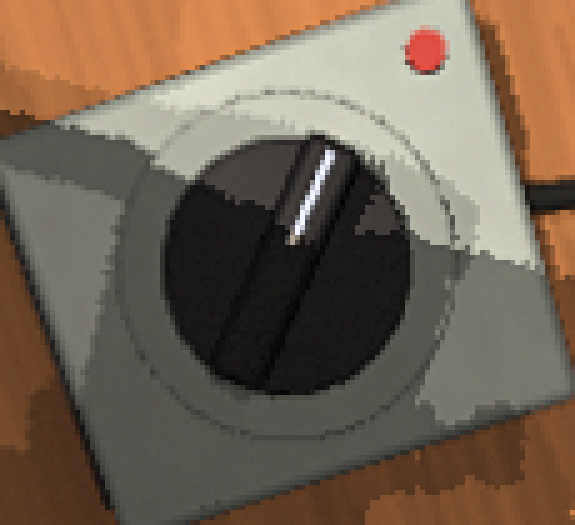

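```bash
python3 - <<'E'
from h import *
np.set_printoptions(precision=4,suppress=True)
Tc=np.load("pics/w1.npy"); m=ctrl.camera_model("wrist")
px=np.array([[310,137],[358,150],[265,385],[215,365]])/5+[254.9,39.9]
P=onz(*rays(m,Tc,px),.094); print(P)
c=P.mean(0); d=(P[0]+P[1]-P[2]-P[3])[:2]/2; ang=np.arctan2(d[1],d[0])
print(c,np.linalg.norm(d),np.linalg.norm(P[0]-P[1]),ang)
disc=onz(*rays(m,Tc,np.array([[287,265]])/5+[254.9,39.9]),.062); print("disc",disc)
for k in range(-2,3):
    y=ang-np.pi/2+k*np.pi
    q=ctrl.ik([c[0],c[1],.13],[-np.pi/2,0,y]); print(y,q)
E
```

```text
[[ 0.5312 -0.1395  0.094 ]
 [ 0.541  -0.1455  0.094 ]
 [ 0.5044 -0.1896  0.094 ]
 [ 0.4945 -0.1817  0.094 ]]
[ 0.5178 -0.1641  0.094 ] 0.056624706171390926 0.01140607293334997 0.8669217044145175
disc [[ 0.5174 -0.1635  0.062 ]]
-6.987059929559965 [-0.3926  0.4942  1.7721  0.      0.8752  0.3113]
-3.8454672759701722 [-0.3926  0.4942  1.7721 -0.      0.8752 -2.8303]
-0.703874622380379 [-0.3926  0.4942  1.7721  0.      0.8752  0.3113]
2.437718031209414 [-0.3926  0.4942  1.7721 -0.      0.8752 -2.8303]
5.579310684799207 [-0.3926  0.4942  1.7721  0.      0.8752  0.3113]
```

The bar measures 57 x 11 mm in the image at z = 94 mm, against 61 x 14 mm given (rounded edges), and its centre agrees with the disc centre within 1 mm. Gripping at q6 = 0.31 leaves 3.18 rad of anticlockwise travel, so one grip may be enough.

```bash
python3 - <<'E'
from h import *
np.set_printoptions(precision=3,suppress=True)
y=-0.704; o=[-np.pi/2,0,y]
ctrl.move_to([.5177,-.1639,.14],o); ctrl.move_l([.5177,-.1639,.087],v=0.1,contact_N=8)
print(ctrl.get_ee_pos(),ctrl.get_wrist_force())
ctrl.close_gripper(); print(ctrl.get_t(),ctrl.get_opening(),ctrl.get_wrist_force(),ctrl.get_moment())
q=np.array(ctrl.get_q()); print(q)
q0=q[5]
for s in [0.3,1.0,1.8]:
    q[5]=q0-s; ctrl.set_joints(q); print(s,ctrl.get_t(),ctrl.get_q()[5],ctrl.get_moment(),ctrl.get_wrist_force())
E
```

```text
[ 0.518 -0.164  0.088] [0.269 0.275 0.589]
5.55 0.013045513549707854 [-7.677  5.084 10.509] [ 0.82   1.077 -0.114]
[-0.392  0.561  1.794  0.001  0.789  0.312]
0.3 5.9417 0.01586748009022948 [ 0.097 -0.024  0.097] [-0.2    2.772  2.288]
1.0 6.65 -0.6841051104683934 [ 0.405 -0.145  0.083] [0.417 1.965 1.512]
1.8 7.4333 -1.484793281193057 [ 0.939 -0.208  0.095] [0.392 4.384 3.474]
```

```bash
python3 - <<'E'
from h import *
np.set_printoptions(precision=3,suppress=True)
q=np.array(ctrl.get_q()); q[5]=-1.488
while q[5]>-2.82:
    q[5]-=0.07; ctrl.set_joints(q); M=ctrl.get_moment(); e=ctrl.get_q()[5]-q[5]
    print(round(q[5],3),round(ctrl.get_t(),2),round(e,4),M,ctrl.get_wrist_force())
    if abs(M[2])>0.5: break
E
```

```text
-1.558 7.68 0.0032 [ 0.763 -0.089  0.082] [0.35  2.627 3.89 ]
-1.628 7.93 0.0034 [ 0.713 -0.097  0.118] [-0.057  3.731  3.663]
-1.698 8.18 0.0035 [ 0.759 -0.099  0.118] [0.256 4.956 3.387]
-1.768 8.43 0.0035 [ 0.867 -0.094  0.09 ] [-0.285  4.235  3.405]
-1.838 8.68 0.0035 [ 0.932 -0.068  0.167] [-0.283  5.077  4.204]
-1.908 8.93 0.0037 [1.014 0.028 0.132] [-0.28   5.495  2.746]
-1.978 9.18 0.0039 [0.98  0.031 0.134] [-0.321  4.345  4.536]
-2.048 9.43 0.006 [ 0.831  0.264 -1.913] [-1.761  5.588  4.925]
```

The moment about z jumped to -1.9 N m after 2.3 rad, which is within the 2.0 to 2.8 range given, so this is the end stop. I'll release, look at the dial and base again, then look along the rack's normal.

```bash
cat >> h.py <<'E'
def slope_rot(yaw_rack,tilt=np.radians(35)):
    # tool y = into the slope, tool x = rack +y
    Rz=R.from_euler('z',yaw_rack).as_matrix()
    y=Rz@[np.sin(tilt),0,-np.cos(tilt)]; x=Rz@[0,1,0]; z=np.cross(x,y)
    return R.from_matrix(np.c_[x,y,z])
E
python3 - <<'E'
from h import *
np.set_printoptions(precision=3,suppress=True)
ctrl.open_gripper(); print(ctrl.get_t(),ctrl.get_opening(),ctrl.get_wrist_force(),ctrl.get_moment())
p=np.array(ctrl.get_ee_pos()); ctrl.move_l([p[0],p[1],.14],v=.2)
o=[-np.pi/2,0,.0]
ctrl.move_to([.50,-.31,.25],o); wristshot("w2"); print(ctrl.get_t())
o=slope_rot(np.radians(6)).as_euler('xyz'); q=ctrl.ik([.42,.18,.29],o); print(o,q)
ctrl.move_to([.42,.18,.29],o); wristshot("w3"); print(ctrl.get_t(),ctrl.get_ee_pos())
E
```

```text
10.1333 0.08517963088286998 [-0.779  0.887  0.807] [0.008 0.023 0.005]
11.875
[-2.182  0.     1.676] [ 0.39  -0.078  2.169 -0.354  0.484 -1.019]
13.7333 [0.421 0.18  0.29 ]
```

View pics/w2.png

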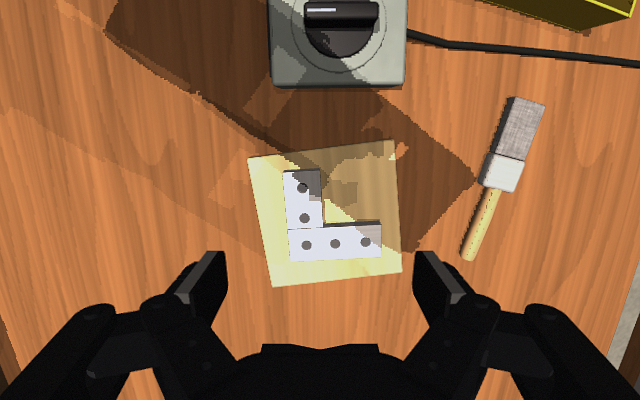

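View pics/w3.png

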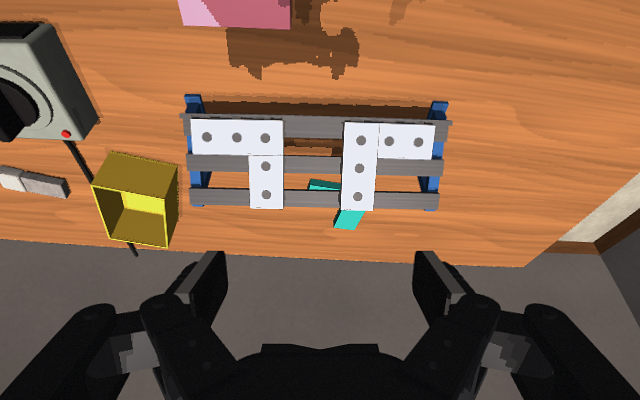

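The dial pointer at (340,12) is now square with the box. In w3 the two L's on the rack are clear, with corners at about (266,137) and (360,139), and their lip edges at the top of the picture. I'll fit the six corners of each.

```bash
cat >> h.py <<'E'
# L corners in bracket frame (upper face), ordered counterclockwise from outer corner
LC=np.array([[-55,-55],[55,-55],[55,-13],[-13,-13],[-13,55],[-55,55]])/1000.
def Lcorners(k):
    """6 corners (px, subpixel) from mask, ordered to match LC (image is seen from above => clockwise in px)"""
    cs,_=cv2.findContours(k,cv2.RETR_EXTERNAL,cv2.CHAIN_APPROX_NONE); c=max(cs,key=cv2.contourArea)
    for eps in np.arange(2,14,.5):
        ap=cv2.approxPolyDP(c,eps,True)[:,0].astype(float)
        if len(ap)==6: break
    else: raise RuntimeError("no hexagon")
    c=c[:,0].astype(float); lines=[]
    for i in range(6):
        a,b=ap[i],ap[(i+1)%6]; L=np.linalg.norm(b-a); u=(b-a)/L; n=np.array([-u[1],u[0]])
        t=(c-a)@u; e=np.abs((c-a)@n); s=c[(t>.15*L)&(t<.85*L)&(e<4)]
        vx,vy,x,y=cv2.fitLine(s.astype(np.float32),cv2.DIST_HUBER,0,.01,.01).ravel(); lines.append((np.array([x,y]),np.array([vx,vy])))
    out=[]
    for i in range(6):
        p,u=lines[i-1]; r,v=lines[i]; s=np.linalg.solve(np.c_[u,-v],r-p); out.append(p+s[0]*u)
    out=np.array(out)
    # orient so order is same handedness as LC seen in image (CCW from above in world = CW in y-down => visually CCW)
    area=np.sum(out[:,0]*np.roll(out[:,1],-1)-out[:,1]*np.roll(out[:,0],-1))
    if area>0: out=out[::-1]
    # concave vertex -> index 3
    for i in range(6):
        a=out[i]-out[i-1]; b=out[(i+1)%6]-out[i]
        if a[0]*b[1]-a[1]*b[0]>0: return np.roll(out,3-i,axis=0)
def Lpose(m,Tc,px,n,p0):
    """px -> points on upper-face plane -> rigid planar fit. returns origin on upper face, yaw axes, residuals"""
    P=onplane(*rays(m,Tc,px),n,p0); n=np.array(n)/np.linalg.norm(n)
    A=np.c_[LC,np.zeros(6)]; ca=A.mean(0); cp=P.mean(0)
    U,S,Vt=np.linalg.svd((P-cp).T@(A-ca)); D=np.diag([1,1,np.linalg.det(U@Vt)]); Rm=U@D@Vt
    if Rm[:,2]@n<0: print("flip")
    t=cp-Rm@ca; res=P-(A@Rm.T+t); sc=np.linalg.norm(P-cp)/np.linalg.norm(A-ca)
    return t,Rm,np.abs(res).max(),sc
E
python3 - <<'E'
from h import *
np.set_printoptions(precision=4,suppress=True)
m=ctrl.camera_model("wrist")
def pnp(Tc,px):
    ok,rv,tv,re=cv2.solvePnPGeneric(np.c_[LC,np.zeros(6)],px,K(m),m['dist_coeffs'],flags=cv2.SOLVEPNP_IPPE)
    for r,t,e in zip(rv,tv,re):
        Rw=Tc[:3,:3]@cv2.Rodrigues(r)[0]; print("  pnp",Tc[:3,:3]@t.ravel()+Tc[:3,3],"n",Rw[:,2],"tilt",np.degrees(np.arccos(Rw[2,2])),"err",e)
for nm,box,lo,sat in [("w2",(275,160,390,268),110,50),("w1",(295,185,405,270),140,45),("w3",(185,110,287,215),150,40),("w3",(338,110,440,215),150,40)]:
    im=cv2.imread(f"pics/{nm}.png"); Tc=np.load(f"pics/{nm}.npy"); k=Lmask(im,box,lo,sat)
    try: px=Lcorners(k)
    except Exception as e: print(nm,e); px=None
    x0,y0,x1,y1=box; v=cv2.resize(im[y0-8:y1+8,x0-8:x1+8],None,fx=4,fy=4,interpolation=3)
    if px is not None:
        print(nm,px.tolist()); pnp(Tc,px)
        for i,p in enumerate(px): cv2.circle(v,tuple(int(a) for a in ((p-[x0-8,y0-8]+.5)*4)),4,(0,0,255),1);cv2.putText(v,str(i),tuple(int(a) for a in ((p-[x0-8,y0-8]+.5)*4)),0,.5,(255,0,0))
        if nm!="w3":
            t,Rm,r,sc=Lpose(m,Tc,px,[0,0,1],[0,0,.027]); print("  plane",t,np.degrees(np.arctan2(Rm[1,0],Rm[0,0])),r,sc)
    cv2.imwrite(f"pics/d_{nm}_{x0}.png",v)
a=[cv2.resize(cv2.imread(f"pics/d_{s}.png"),(390,290)) for s in("w2_275","w1_295","w3_185","w3_338")]
cv2.imwrite("pics/d.png",np.vstack([np.hstack(a[:2]),np.hstack(a[2:])]))
E
```

```text
w2 [[290.4877014160156, 261.3847351074219], [380.44488525390625, 255.7958221435547], [379.7743835449219, 224.5026092529297], [322.61737060546875, 227.67529296875], [317.9505920410156, 170.6591339111328], [282.508544921875, 172.64990234375]]
  pnp [ 0.5151 -0.3636  0.0185] n [-0.0332  0.027   0.9991] tilt 2.4513549978796236 err [0.4272]
  pnp [ 0.5139 -0.3614  0.0154] n [-0.0247  0.6221  0.7826] tilt 38.504971201854154 err [2.4059]
  plane [ 0.5151 -0.3608  0.027 ] 3.632432630338991 0.0018143699904982213 0.9826527356040444
w1 [[310.40277099609375, 270.8183288574219], [394.3680419921875, 241.8886260986328], [386.7138977050781, 219.35264587402344], [344.6743469238281, 233.78076171875], [329.70806884765625, 194.30348205566406], [309.6725769042969, 201.5324249267578]]
  pnp [ 0.5118 -0.3419  0.0671] n [-0.0651  0.8117  0.5804] tilt 54.51819542040679 err [2.8184]
  pnp [ 0.5144 -0.3402  0.0832] n [ 0.1082 -0.2035  0.9731] tilt 13.324849754516686 err [4.4508]
  plane [ 0.5116 -0.3614  0.027 ] -1.241738955331975 0.023131380769070675 1.0554585537935426
w3 [[282.0, 120.0], [189.76742553710938, 120.0], [192.9930877685547, 154.0], [248.24136352539062, 154.0], [250.1924285888672, 208.0], [282.0, 208.0]]
  pnp [0.5805 0.0932 0.0717] n [-0.6158 -0.0244  0.7875] tilt 38.04524261363415 err [0.4148]
  pnp [0.578  0.0953 0.0734] n [-0.751   0.3518  0.5588] tilt 56.02394357988317 err [1.4671]
w3 [[344.8534851074219, 122.29624938964844], [340.498046875, 208.49684143066406], [372.1214599609375, 210.59814453125], [375.8775939941406, 157.44580078125], [430.0938720703125, 159.37452697753906], [435.0091247558594, 124.90315246582031]]
  pnp [0.5663 0.2775 0.0726] n [-0.6148 -0.023   0.7883] tilt 37.971776927330076 err [0.6514]
  pnp [0.5643 0.2747 0.0743] n [-0.6816 -0.4866  0.5465] tilt 56.8713328281334 err [1.1932]
```

View pics/d.png

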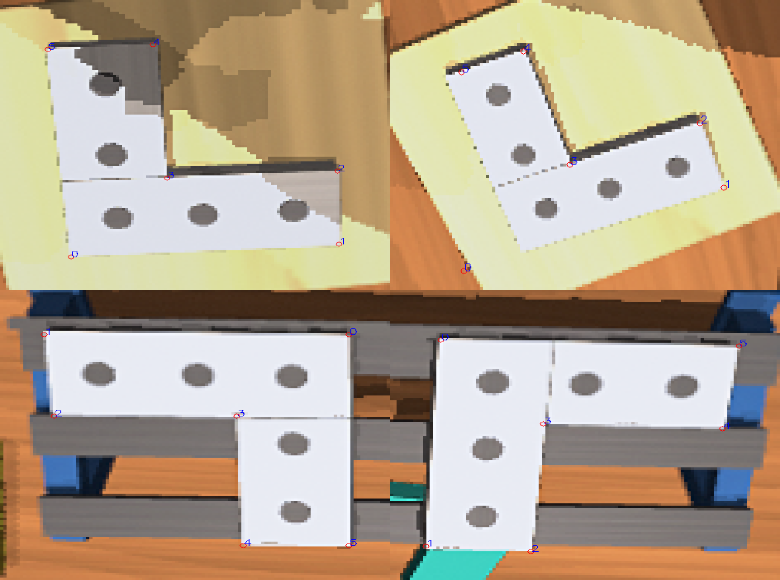

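The fit marks are good on the rack brackets. On the base, the w2 mask swallowed the dark side faces, and the w1 mask leaked into the board. I'll tighten the base mask and fit the rack brackets on a common 35° plane.

```bash
python3 - <<'E'
from h import *
np.set_printoptions(precision=4,suppress=True)
m=ctrl.camera_model("wrist")
vs=[]
for nm,box,lo,sat in [("w2",(275,160,390,268),70,28),("w1",(295,185,405,270),140,25)]:
    im=cv2.imread(f"pics/{nm}.png"); Tc=np.load(f"pics/{nm}.npy")
    hsv=cv2.cvtColor(im,cv2.COLOR_BGR2HSV); k=((hsv[...,2]>lo)&(hsv[...,1]<sat)).astype(np.uint8)*255
    z=np.zeros_like(k); x0,y0,x1,y1=box; z[y0:y1,x0:x1]=255; k&=z
    k=cv2.morphologyEx(k,cv2.MORPH_CLOSE,np.ones((3,3),np.uint8)); k=cv2.morphologyEx(k,cv2.MORPH_OPEN,np.ones((5,5),np.uint8))
    v=cv2.resize(im[y0-8:y1+8,x0-8:x1+8],None,fx=3,fy=3,interpolation=3)
    try:
        px=Lcorners(k); print(nm,px.round(1).tolist())
        t,Rm,r,sc=Lpose(m,Tc,px,[0,0,1],[0,0,.027]); print("  plane",t,np.degrees(np.arctan2(Rm[1,0],Rm[0,0])),r,sc)
        for i,p in enumerate(px): cv2.circle(v,tuple(int(a) for a in ((p-[x0-8,y0-8]+.5)*3)),4,(0,0,255),1)
    except Exception as e: print(nm,e)
    kk=cv2.cvtColor(cv2.resize(k[y0-8:y1+8,x0-8:x1+8],None,fx=3,fy=3,interpolation=0),8); vs.append(cv2.resize(np.hstack([v,kk]),(780,290)))
cv2.imwrite("pics/e.png",np.vstack(vs))
im=cv2.imread("pics/w3.png"); Tc=np.load("pics/w3.npy")
for yr in (4,6,8):
  for h in (.066,.072,.078):
    n=R.from_euler('z',yr,degrees=True).apply([-np.sin(np.radians(35)),0,np.cos(np.radians(35))])
    for box in ((185,110,287,215),(338,110,440,215)):
        px=Lcorners(Lmask(im,box)); t,Rm,r,sc=Lpose(m,Tc,px,n,[.573,.185,h])
        ax=Rm[:,1] if box[0]<300 else Rm[:,0]
        print(yr,h,box[0],t,"upleg heading",np.degrees(np.arctan2(ax[1],ax[0])),round(r,4),round(sc,4))
E
```

```text
w2 [[290.5, 260.79998779296875], [380.0, 256.0], [380.0, 223.0], [321.79998779296875, 225.5], [318.8999938964844, 172.0], [282.20001220703125, 169.3000030517578]]
  plane [ 0.5151 -0.3596  0.027 ] 3.085874017734721 0.0036730719187534344 0.9845963326564743
w1 [[329.3999938964844, 264.1000061035156], [393.8999938964844, 241.89999389648438], [386.6000061035156, 219.3000030517578], [344.70001220703125, 233.89999389648438], [329.8999938964844, 194.60000610351562], [305.0, 203.1999969482422]]
  plane [ 0.5153 -0.3608  0.027 ] 3.3447027062156134 0.0018932593913705276 0.9797973310770572
4 0.066 185 [0.5836 0.0925 0.0689] upleg heading 4.524860144226617 0.0011 1.0127
4 0.066 338 [0.5704 0.2789 0.0687] upleg heading 3.689786168969187 0.0015 1.0128
4 0.072 185 [0.58   0.0934 0.0724] upleg heading 4.524860144226608 0.0009 1.0001
4 0.072 338 [0.5669 0.2775 0.0723] upleg heading 3.689786168969199 0.0009 1.0001
4 0.078 185 [0.5764 0.0942 0.076 ] upleg heading 4.524860144226586 0.0016 0.9875
4 0.078 338 [0.5635 0.2761 0.0758] upleg heading 3.6897861689692033 0.0013 0.9875
6 0.066 185 [0.5849 0.0921 
[... 248 characters left out ...]
0736] upleg heading 3.8684868788453217 0.0009 0.9941
6 0.078 185 [0.5777 0.0938 0.0746] upleg heading 4.704176408384499 0.0013 0.9937
6 0.078 338 [0.5623 0.2756 0.0771] upleg heading 3.868486878845318 0.0016 0.9815
8 0.066 185 [0.5863 0.0917 0.0661] upleg heading 4.884564928780929 0.0021 1.0258
8 0.066 338 [0.5678 0.2777 0.0715] upleg heading 4.04748163011076 0.0011 1.0009
8 0.072 185 [0.5827 0.0926 0.0697] upleg heading 4.884564928780951 0.0015 1.013
8 0.072 338 [0.5644 0.2763 0.075 ] upleg heading 4.0474816301107825 0.0015 0.9884
8 0.078 185 [0.5791 0.0934 0.0733] upleg heading 4.8845649287809785 0.001 1.0002
8 0.078 338 [0.561  0.275  0.0785] upleg heading 4.0474816301107825 0.0021 0.9759
```

View pics/e.png

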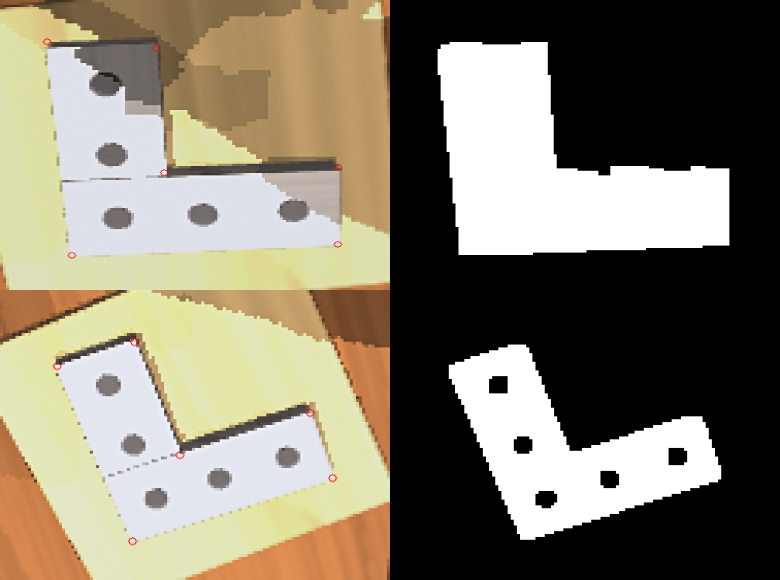

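The base is at (0.515,-0.361) with yaw 3.3° and 1.9 mm residual; the two views agree. The rack plane at about 35° gives scale ≈ 0.99, and the bracket faces are centred near (0.578,0.094,0.075) and (0.565,0.277,0.075). I'll hover close over the first one to refine.

```bash
cat >> h.py <<'E'
def nrm(yr): return slope_rot(np.radians(yr)).as_matrix()@[0,-1.,0]
E
python3 - <<'E'
from h import *
np.set_printoptions(precision=4,suppress=True)
rot=slope_rot(np.radians(4.2)); n=nrm(4.2); up=rot.as_matrix()@[0,0,-1.]; ry=rot.as_matrix()[:,0]
fc=np.array([.5778,.0938,.0745])
g=fc+.034*ry+.002*up   # near: x_b=-34 => +34 along rack y
print(g,n)
h=g+n*.11+.0*up
ctrl.move_to(h,rot.as_euler('xyz')); print(ctrl.get_t(),ctrl.get_ee_pos()-h,ctrl.get_q())
wristshot("w4")
E
```

```text
[0.5769 0.1278 0.0756] [-0.572  -0.042   0.8192]
14.4333 [ 0.0001 -0.0001  0.0005] [ 0.1742  0.279   2.1564 -0.5403  0.1137 -0.9501]
```

View pics/w4.png

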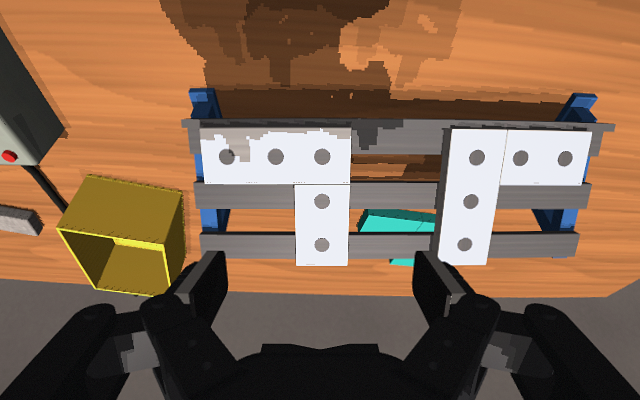

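```bash
python3 - <<'E'
from h import *
np.set_printoptions(precision=4,suppress=True)
m=ctrl.camera_model("wrist"); im=cv2.imread("pics/w4.png"); Tc=np.load("pics/w4.npy")
hsv=cv2.cvtColor(im,cv2.COLOR_BGR2HSV); print(hsv[140,230],hsv[135,190],hsv[130,330],hsv[190,260],hsv[170,210])
for box,lo in (((195,118,354,268),150),((434,120,595,268),170)):
    k=Lmask(im,box,lo,40)
    cv2.imwrite(f"pics/k{box[0]}.png",k[100:280,180:610])
    try: px=Lcorners(k)
    except Exception as e: print(e); continue
    print(px.round(1).tolist())
    for h in (.072,.075,.078):
        t,Rm,r,sc=Lpose(m,Tc,px,nrm(4.2),[.571,.185,h]); ax=Rm[:,1] if box[0]<300 else Rm[:,0]
        print(h,t,np.degrees(np.arctan2(ax[1],ax[0])),round(r,4),round(sc,4))
    ok,rv,tv,re=cv2.solvePnPGeneric(np.c_[LC,np.zeros(6)],px,K(m),m['dist_coeffs'],flags=cv2.SOLVEPNP_IPPE)
    Rw=Tc[:3,:3]@cv2.Rodrigues(rv[0])[0]; print("  pnp",Tc[:3,:3]@tv[0].ravel()+Tc[:3,3],"tilt",np.degrees(np.arccos(Rw[2,2])),re.ravel(),"n",Rw[:,2])
for s in (.05,.006):
    rot=slope_rot(np.radians(4.2)); print(ctrl.ik(np.array([.5769,.1278,.0756])+nrm(4.2)*s,rot.as_euler('xyz')))
    print(ctrl.ik(np.array([.5649,.2435,.0756])+nrm(4.2)*s,rot.as_euler('xyz')))
E
```

```text
[ 11  23 187] [  8  17 120] [ 11  26 187] [ 10  12 129] [114  10 246]
[[350.70001220703125, 128.0], [198.60000610351562, 128.0], [205.10000610351562, 184.0], [295.0, 184.0], [295.0, 265.0], [346.6000061035156, 265.0]]
0.072 [0.5795 0.094  0.0733] 3.9509182097619657 0.0011 1.0076
0.075 [0.5776 0.0941 0.0749] 3.9509182097619386 0.0009 0.9971
0.078 [0.5756 0.0943 0.0765] 3.9509182097619377 0.0011 0.9866
  pnp [0.5781 0.0941 0.0745] tilt 35.213650863254806 [0.483  4.6748] n [-0.5755 -0.0359  0.817 ]
[[452.3999938964844, 128.39999389648438], [437.20001220703125, 264.0], [485.29998779296875, 264.0], [498.70001220703125, 183.6999969482422], [579.7999877929688, 185.6999969482422], [592.0999755859375, 131.60000610351562]]
0.072 [0.5662 0.2788 0.0734] 3.79311443243772 0.0006 1.0035
0.075 [0.5643 0.2771 0.0751] 3.793114432437725 0.001 0.9931
0.078 [0.5625 0.2755 0.0767] 3.793114432437734 0.0015 0.9826
  pnp [0.565  0.2779 0.0744] tilt 35.63180140266444 [0.5631 7.1298] n [-0.5817 -0.0328  0.8128]
None
[ 0.4269  0.4773  2.0159 -1.2511  0.2108 -0.0328]
[0.1606 0.5419 2.0484 3.8563 0.0764 0.9291]
[ 0.4087  0.5779  1.9665 -1.5036  0.1904  0.2097]
```

View pics/k195.png

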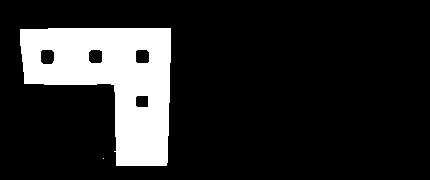

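PnP on the close view gives tilt 35.2–35.6° and a face at z ≈ 0.075, matching the plane fit. Along the full slope normal, however, the wrist is near its singularity (q5 ≈ 0.07). I'll tilt the tool less about the jaw axis, which doesn't change the grasp, and check reach for the pick and place.

```bash
cat >> h.py <<'E'
YR=4.0; BASE=np.array([.515,-.3612]); BY=np.radians(3.3)
FACE={'near':np.array([.577,.0942,.0755]),'far':np.array([.5644,.2772,.0753])}
def plan(which,tilt,along=.002,above=.008,by=BY,base=BASE,level=.027):
    S=slope_rot(np.radians(YR)).as_matrix(); n=-S[:,1]; up=-S[:,2]; ry=S[:,0]
    if which=='near': Rb=np.c_[-ry,up,n]; gb=np.array([-.034,along,.015]); yb=by+np.pi
    else: Rb=np.c_[up,ry,n]; gb=np.array([along,-.034,.015]); yb=by
    ob=FACE[which]-.015*n                      # underside origin
    Rt=slope_rot(np.radians(YR),np.radians(tilt)).as_matrix()
    g=ob+Rb@gb-Rt[:,1]*above
    Rbt=R.from_euler('z',yb).as_matrix()
    M=Rbt@Rb.T
    Rp=M@Rt; pp=np.array([base[0],base[1],level])+M@(g-ob)
    return g,Rt,pp,Rp
def eul(Rm): return R.from_matrix(Rm).as_euler('xyz')
E
python3 - <<'E'
from h import *
np.set_printoptions(precision=3,suppress=True)
for w in('near','far'):
  for tilt in (15,20,25):
    g,Rt,pp,Rp=plan(w,tilt,level=.027 if w=='near' else .042)
    print(w,tilt,g,pp,eul(Rt),eul(Rp))
    for s in (.08,0): print("  g",ctrl.ik(g-Rt[:,1]*s,eul(Rt)))
    print("  up",ctrl.ik(g+[0,0,.1],eul(Rt)))
    for s in (.1,0): print("  p",ctrl.ik(pp+[0,0,s],eul(Rp)))
E
```

```text
near 15 [0.574 0.128 0.084] [ 0.549 -0.364  0.05 ] [-1.833  0.     1.641] [-1.222  0.     0.058]
  g [ 0.152  0.4    1.856 -0.036  0.625 -1.462]
  g [ 0.149  0.557  1.843 -0.044  0.481 -1.455]
  up [ 0.149  0.399  1.787 -0.032  0.695 -1.47 ]
  p [-0.745  0.762  1.268  0.245  1.374 -0.883]
  p [-0.745  0.886  1.302  0.256  1.221 -0.923]
near 20 [0.574 0.128 0.084] [ 0.549 -0.363  0.05 ] [-1.92   0.     1.641] [-1.309  0.     0.058]
  g [ 0.157  0.371  1.931 -0.063  0.493 -1.433]
  g [ 0.152  0.542  1.899 -0.081  0.354 -1.417]
  up [ 0.152  0.375  1.845 -0.052  0.575 -1.45 ]
  p [-0.724  0.73   1.311  0.192  1.292 -0.852]
  p [-0.724  0.855  1.348  0.204  1.134 -0.886]
near 25 [0.573 0.128 0.084] [ 0.549 -0.363  0.05 ] [-2.007  0.     1.641] [-1.396  0.     0.058]
  g [ 0.162  0.349  2.003 -0.112  0.357 -1.382]
  g [ 0.156  0.533  1.953 -0.164  0.224 -1.333]
  up [ 0.156  0.355  1.902 -0.083  0.451 -1.418]
  p [-0.702  0.7    1.353  0.135  1.212 -0.815]
  p [-0.702  0.827  1.392  0.146  1.048 -0.84 ]
far 15 [0.566 0.243 0.084] [ 0.522 -0.395  0.065] [-1.833  0.     1.641] [-1.222 -0.  
[... 224 characters left out ...]
.273 -0.231  1.271 -2.165]
far 20 [0.566 0.243 0.084] [ 0.521 -0.395  0.065] [-1.92   0.     1.641] [-1.309  0.     1.628]
  g [ 0.387  0.424  1.845 -0.206  0.549 -1.095]
  g [ 0.371  0.585  1.814 -0.252  0.42  -1.056]
  up [ 0.371  0.428  1.762 -0.174  0.625 -1.145]
  p [-0.656  0.723  1.285 -0.175  1.338 -2.226]
  p [-0.656  0.842  1.329 -0.185  1.176 -2.196]
far 25 [0.565 0.243 0.084] [ 0.52  -0.395  0.065] [-2.007  0.     1.641] [-1.396  0.     1.628]
  g [ 0.404  0.405  1.914 -0.339  0.43  -0.955]
  g [ 0.383  0.575  1.866 -0.44   0.311 -0.864]
  up [ 0.383  0.409  1.817 -0.268  0.513 -1.05 ]
  p [-0.677  0.687  1.338 -0.123  1.25  -2.258]
  p [-0.677  0.809  1.384 -0.132  1.083 -2.235]
```

Tilt 22° works everywhere. Picking the near bracket.

```bash
python3 - <<'E'
from h import *
np.set_printoptions(precision=4,suppress=True)
g,Rt,pp,Rp=plan('near',22)
ctrl.move_to(g-Rt[:,1]*.05,eul(Rt)); print(ctrl.get_t())
c=ctrl.move_l(g,v=.08,contact_N=8); print("contact",c,ctrl.get_ee_pos()-g,ctrl.get_wrist_force())
ctrl.close_gripper(); print(ctrl.get_t(),ctrl.get_opening(),ctrl.get_wrist_force(),ctrl.get_moment())
p=np.array(ctrl.get_ee_pos())
ctrl.move_l(p+[0,0,.04],v=.08); print(ctrl.get_t(),ctrl.get_opening(),ctrl.get_wrist_force(),ctrl.get_moment())
wristshot("w5")
ctrl.move_l(p+[0,0,.13],v=.2)
cv2.imwrite("pics/s5.png",ctrl.grab_frame("side")[60:260,200:420].repeat(3,0).repeat(3,1)); print(ctrl.get_t())
E
```

```text
15.0
contact False [-0.     -0.      0.0002] [0.1759 0.1344 0.963 ]
16.275 0.04013710737219871 [-4.8961 -0.8424  8.9541] [-0.0421  0.464   0.0284]
16.9333 0.04006011930082356 [ 0.7289  1.0176 -3.1933] [-0.0093  0.3088  0.0009]
17.6333
```

View pics/w5.png

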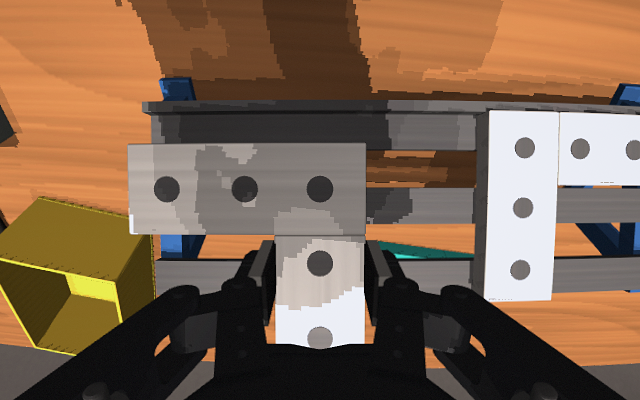

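View pics/s5.png

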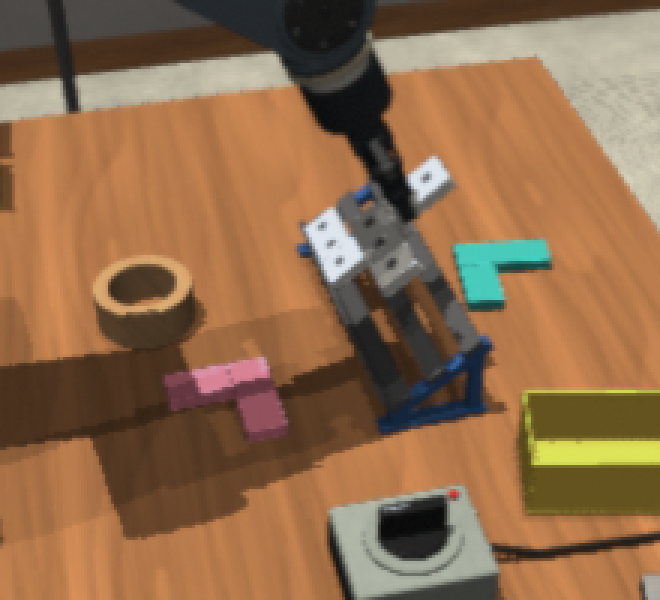

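The bracket is in hand: opening 40 mm, lifted weight about 3 N. The whole lip leg is visible, with face corners at about (366,143), (128,143), (130,235) and (274,235). I'll check the in-hand pose against the plan by projection.

```bash
python3 - <<'E'
from h import *
np.set_printoptions(precision=2,suppress=True)
m=ctrl.camera_model("wrist"); im=cv2.imread("pics/w5.png")
g,Rt,pp,Rp=plan('near',22)
S=slope_rot(np.radians(YR)).as_matrix(); n=-S[:,1]; up=-S[:,2]; ry=S[:,0]
Rb=np.c_[-ry,up,n]; ob=FACE['near']-.015*n
A=np.c_[LC,np.full(6,.015)]
tool=((A@Rb.T+ob)-g)@Rt
print(proj(m,m['hand_eye'],tool))
cr=im[125:260,110:390]; cv2.imwrite("pics/c5.png",cv2.resize(cr,None,fx=2.8,fy=2.8,interpolation=3))
E
```

```text
[[368.27 143.26]
 [128.   144.57]
 [130.83 235.21]
 [275.6  235.96]
 [277.6  376.4 ]
 [365.5  376.35]]
```

View pics/c5.png

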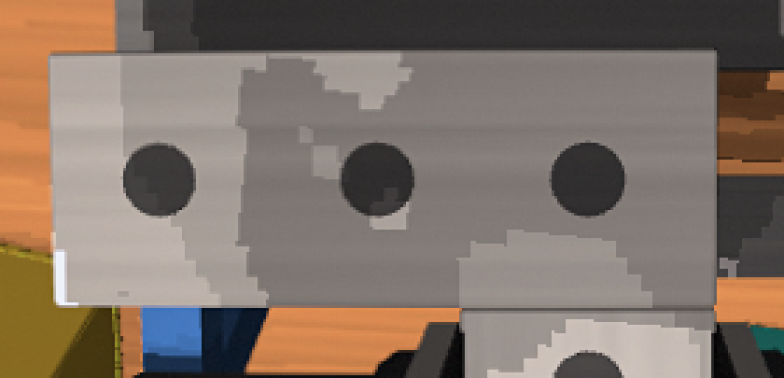

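The in-hand pose matches the plan within 1–2 px. The 1–2 px shift along the jaw axis is about 0.8 mm of camera bias, since the pads centre the leg, so I apply it to the base as +0.8 mm in x. Placing it now with a contact stop.

```bash
sed -i 's/BASE=np.array(\[.515,/BASE=np.array([.5158,/' h.py; python3 - <<'E'
from h import *
np.set_printoptions(precision=4,suppress=True)
g,Rt,pp,Rp=plan('near',22)
ctrl.move_to(pp+[0,0,.09],eul(Rp)); print(ctrl.get_t())
ctrl.move_l(pp+[0,0,.012],v=.12); ctrl.pause(.15); f0=np.array(ctrl.get_wrist_force())
c=ctrl.move_l(pp+[0,0,-.006],v=.02,contact_N=3); print(ctrl.get_t(),c,np.array(ctrl.get_ee_pos())-pp,f0,ctrl.get_wrist_force())
cv2.imwrite("pics/s6.png",ctrl.grab_frame("side")[240:380,280:440].repeat(4,0).repeat(4,1))
E
```

```text
19.4417
21.05 True [-0.0001  0.     -0.0012] [-0.3394 -0.3615 -1.4934] [-0.7805  0.6861  6.0476]
```

View pics/s6.png

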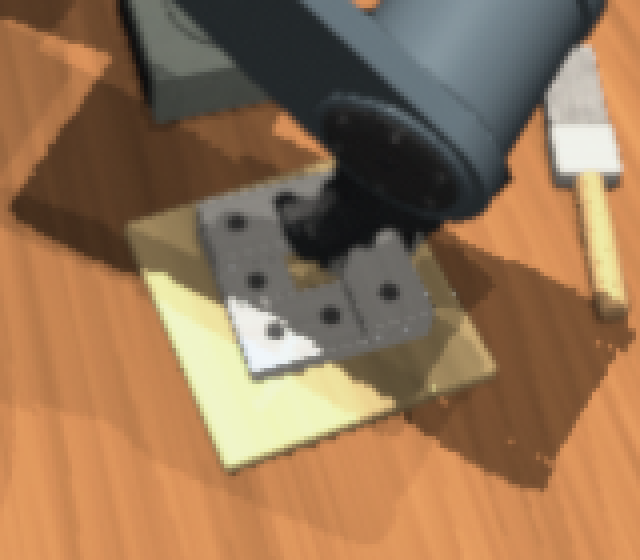

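Contact came within 1.2 mm of the expected height, and the bracket sits square on the base. Release, back off and look.

```bash
python3 - <<'E'
from h import *
np.set_printoptions(precision=4,suppress=True)
ctrl.open_gripper(); p=np.array(ctrl.get_ee_pos()); Rt=tool_T()[:3,:3]
ctrl.move_l(p-Rt[:,1]*.07,v=.15); 
ctrl.move_to([.505,-.36,.20],[-np.pi/2,0,.058]); wristshot("w6"); print(ctrl.get_t())
E
```

```text
22.7583
```

View pics/w6.png

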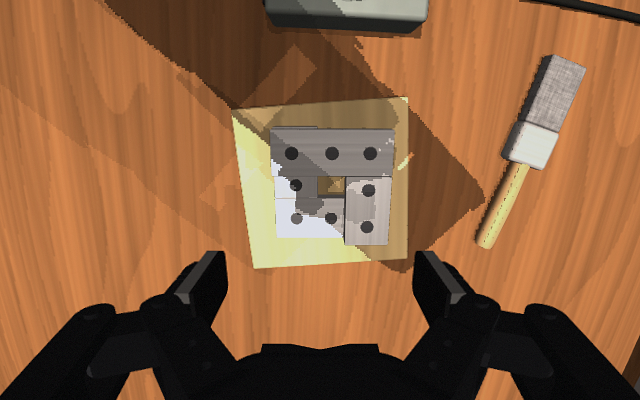

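```bash
python3 - <<'E'
import cv2
im=cv2.imread("pics/w6.png")[110:260,250:420]; im=cv2.resize(im,None,fx=4,fy=4,interpolation=0)
im=cv2.convertScaleAbs(im,alpha=1.3,beta=20); cv2.imwrite("pics/c6.png",im)
E
```

```text
(no output)
```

View pics/c6.png

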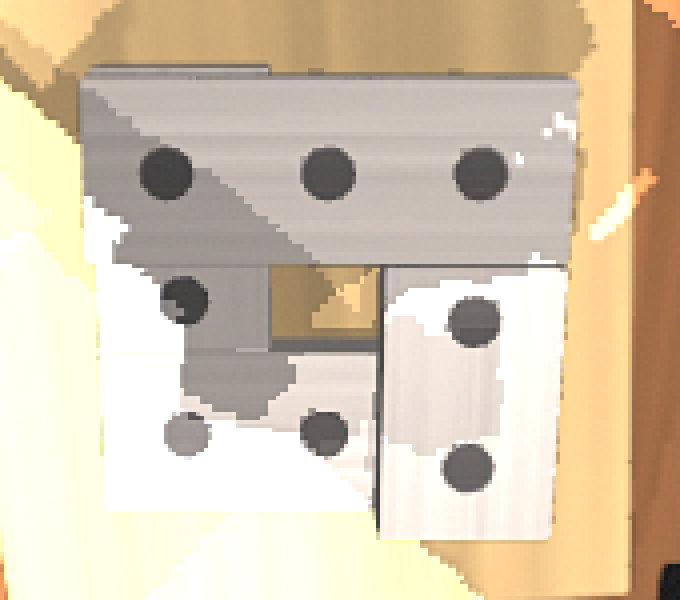

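```bash
python3 - <<'E'
from h import *
np.set_printoptions(precision=4,suppress=True)
m=ctrl.camera_model("wrist"); Tc=np.load("pics/w6.npy")
f=lambda a:np.array(a,float)/4+[249.6,109.6]
o,d=rays(m,Tc,f([[578,78],[80,80],[552,540],[378,538],[384,266]])); Mi=onz(o,d,.042); print("mid",Mi[:,:2])
o,d=rays(m,Tc,f([[104,512],[270,68],[92,68],[96,266],[376,512]])); B=onz(o,d,.027); print("base",B[:,:2])
# into base-yaw frame
r=R.from_euler('z',-BY).as_matrix()
print("mid'",((Mi-[BASE[0],BASE[1],0])@r.T)[:,:2]*1000); print("base'",((B-[BASE[0],BASE[1],0])@r.T)[:,:2]*1000)
E
```

```text
mid [[ 0.5665 -0.3041]
 [ 0.4584 -0.311 ]
 [ 0.5737 -0.4132]
 [ 0.5316 -0.415 ]
 [ 0.5276 -0.3483]]
base [[ 0.4638 -0.4186]
 [ 0.4994 -0.307 ]
 [ 0.4588 -0.3093]
 [ 0.4607 -0.3554]
 [ 0.5322 -0.4146]]
mid' [[ 53.9386  54.0626]
 [-54.4268  53.4713]
 [ 54.7623 -55.2177]
 [ 12.693  -54.5932]
 [ 12.5522  12.1663]]
base' [[-55.2418 -54.3245]
 [-13.2227  55.0763]
 [-53.8931  55.1432]
 [-54.7055   8.9252]
 [ 13.2912 -54.2594]]
```

The middle bracket's edges are within about 1 mm of the base's square, so nothing needs mending. Now the far bracket.

```bash
python3 - <<'E'
from h import *
np.set_printoptions(precision=4,suppress=True)
g,Rt,pp,Rp=plan('far',22,level=.042)
ctrl.move_l([.505,-.36,.24],v=.2)
ctrl.move_to(g-Rt[:,1]*.08,eul(Rt)); wristshot("w7a"); print(ctrl.get_t())
c=ctrl.move_l(g,v=.08,contact_N=8); print("contact",c,ctrl.get_ee_pos()-g,ctrl.get_wrist_force())
ctrl.close_gripper(); print(ctrl.get_t(),ctrl.get_opening(),ctrl.get_wrist_force(),ctrl.get_moment())
p=np.array(ctrl.get_ee_pos())
ctrl.move_l(p+[0,0,.04],v=.08); print(ctrl.get_t(),ctrl.get_opening(),ctrl.get_wrist_force(),ctrl.get_moment())
im,m,_=wristshot("w7")
S=slope_rot(np.radians(YR)).as_matrix(); n=-S[:,1]; up=-S[:,2]; ry=S[:,0]
Rb=np.c_[up,ry,n]; ob=FACE['far']-.015*n
A=np.c_[LC,np.full(6,.015)]
print(proj(m,m['hand_eye'],((A@Rb.T+ob)-g)@Rt))
ctrl.move_l(p+[0,0,.13],v=.2); print(ctrl.get_t())
cr=im[125:260,250:530]; cv2.imwrite("pics/c7.png",cv2.resize(cr,None,fx=2.8,fy=2.8,interpolation=3))
E
```

```text
25.3333
contact False [0.0001 0.0001 0.0005] [-0.6058 -1.0845 -0.3935]
26.9833 0.04043052253172593 [-5.2101 -0.491   7.7859] [-0.0212  0.4786 -0.0311]
27.6417 0.04013701400732743 [-0.2566 -0.0901 -2.6899] [-0.1212  0.3252  0.0109]
[[274.8751 143.2899]
 [277.5957 376.4028]
 [365.4961 376.3526]
 [367.5625 235.9238]
 [512.1569 235.0534]
 [514.9641 144.4539]]
28.2917
```

View pics/c7.png

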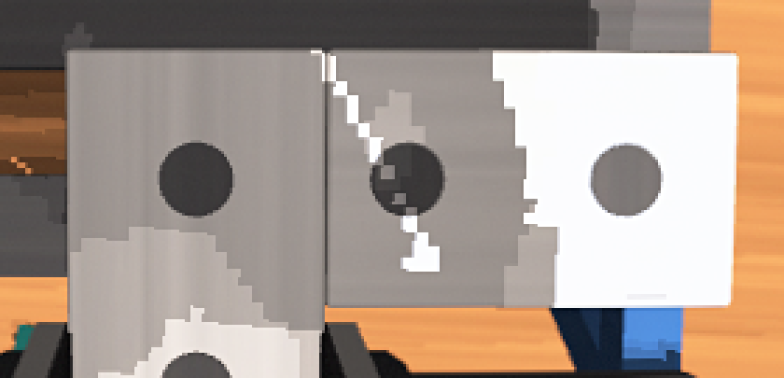

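The second bracket is in hand, and its corners fall within 1.4 px of the plan. Placing it on top.

```bash
python3 - <<'E'
from h import *
np.set_printoptions(precision=4,suppress=True)
g,Rt,pp,Rp=plan('far',22,level=.042)
print(ctrl.ik(pp+[0,0,.09],eul(Rp)))
ctrl.move_to(pp+[0,0,.09],eul(Rp)); print(ctrl.get_t())
ctrl.move_l(pp+[0,0,.010],v=.12); ctrl.pause(.15); f0=np.array(ctrl.get_wrist_force())
c=ctrl.move_l(pp+[0,0,-.006],v=.02,contact_N=3); print(ctrl.get_t(),c,np.array(ctrl.get_ee_pos())-pp,f0,ctrl.get_wrist_force())
cv2.imwrite("pics/s8.png",ctrl.grab_frame("side")[240:380,280:440].repeat(4,0).repeat(4,1))
E
```

```text
[-0.6634  0.7201  1.3102 -0.1553  1.2863 -2.235 ]
30.5833
32.1417 True [-0.0001  0.0001 -0.0016] [-0.303   0.8    -2.5672] [0.1952 0.5068 4.9824]
```

View pics/s8.png

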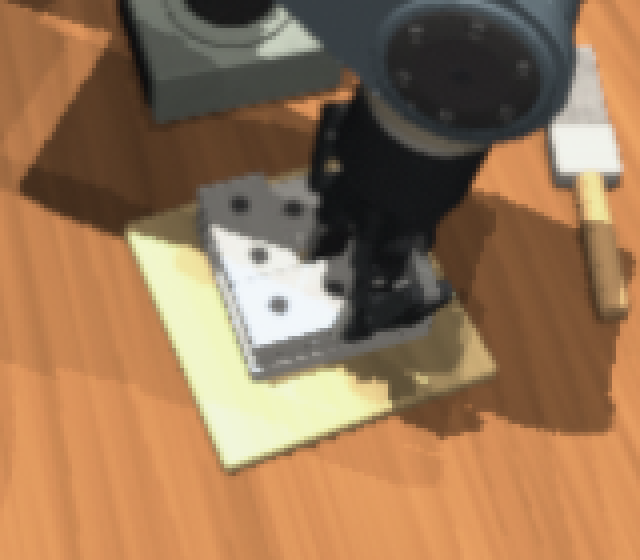

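```bash
python3 - <<'E'
from h import *
ctrl.open_gripper(); p=np.array(ctrl.get_ee_pos()); Rt=tool_T()[:3,:3]
ctrl.move_l(p-Rt[:,1]*.07,v=.15)
ctrl.move_to([.505,-.36,.22],[-np.pi/2,0,.058]); im,_,_=wristshot("w9"); print(ctrl.get_t())
cr=cv2.resize(im[0:260,200:500],None,fx=2.3,fy=2.3,interpolation=0);cv2.imwrite("pics/w9c.png",cr)
cv2.imwrite("pics/c9.png",cv2.convertScaleAbs(cv2.resize(im[110:260,250:420],None,fx=4,fy=4,interpolation=0),alpha=1.2,beta=15))
s=ctrl.grab_frame("scene"); cv2.imwrite("pics/sc9.png",s)
E
```

```text
34.6917
```

View pics/c9.png

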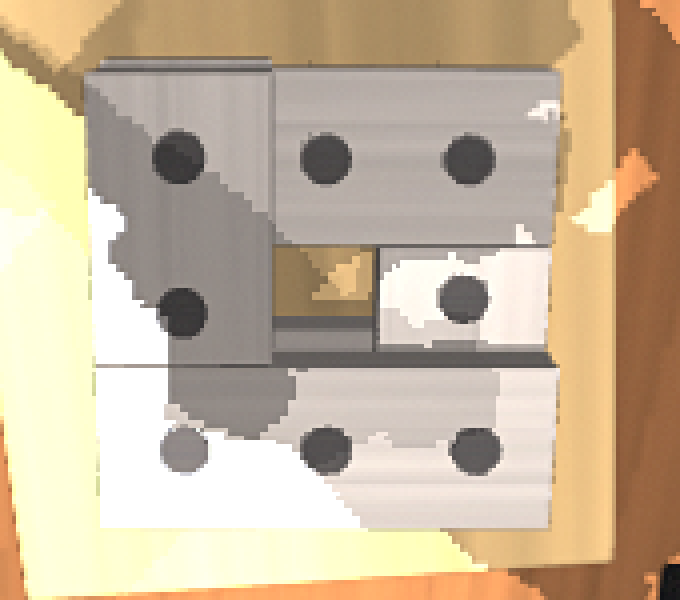

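View pics/sc9.png

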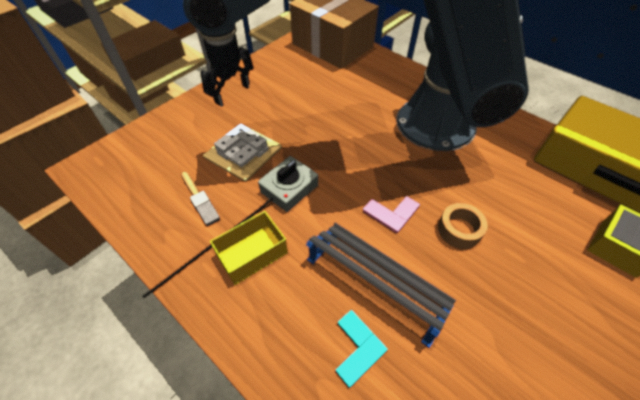

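```bash
python3 - <<'E'
from h import *
np.set_printoptions(precision=1,suppress=True)
m=ctrl.camera_model("wrist"); Tc=np.load("pics/w9.npy")
f=lambda a:np.array(a,float)/4+[249.6,109.6]
r=R.from_euler('z',-BY).as_matrix()
for nm,z,a in (("top",.057,[[100,528],[550,528],[558,366],[273,365],[272,72],[86,72]]),("mid",.042,[[560,70],[548,340]]),("base",.027,[[270,59],[102,60]])):
    P=onz(*rays(m,Tc,f(a)),z); print(nm,(((P-[BASE[0],BASE[1],0])@r.T)[:,:2]*1000).tolist())
print(ctrl.get_wrist_force(),ctrl.get_opening())
E
```

```text
top [[-54.887770219583004, -54.63349955900078], [54.99950244353659, -54.54705764557918], [54.31199347427673, -13.234771469127006], [-12.655838164233689, -13.07156626812138], [-12.854340261981843, 54.237378035982836], [-53.86907386887573, 54.27758642593156]]
mid [[53.94156701979247, 54.03698418825898], [54.85989715532464, -11.047252577286388]]
base [[-13.539493093127826, 55.485209578050906], [-54.382105425373325, 55.28446731305246]]
[-0.4  0.3  0.7] 0.08571222532349627
```

View pics/w9c.png

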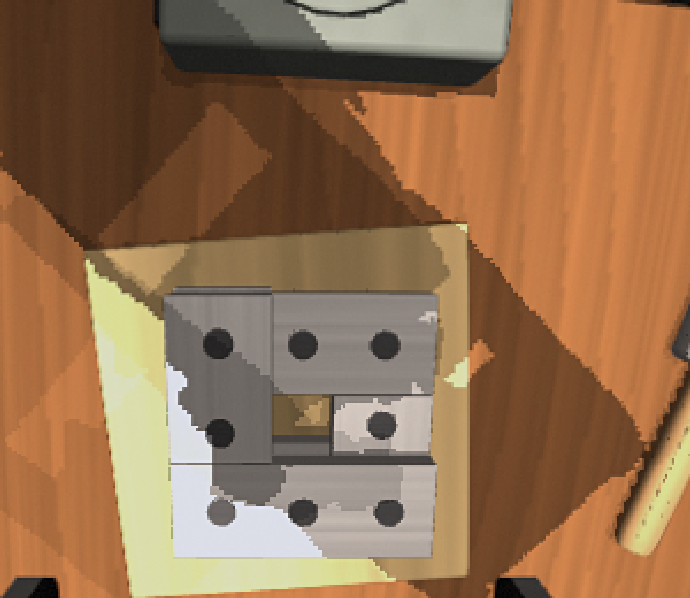

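The three outer squares agree within about 1.3 mm, everything is released, and the bystanders are where they were. Handing in.

```bash
python3 -c "
from rig import ctrl
ctrl.sign_off(); print(ctrl.get_t())"
```

```text
the job is handed in; nothing more can be done
the job is handed in; nothing more can be done
```

The job is done and handed in at about 35 s of the 72 s allowed; `sign_off` gives no verdict.

- **Dial:** I turned it anticlockwise about 2.3 rad in a single grip, because the starting wrist angle left enough travel. It stopped hard, with the moment rising to 1.9 N m against the 0.12 N m turning friction. After release the pointer stood square with the box. I didn't push it against the stop a second time.
- **Brackets:** I picked both from the rack with the tool tilted 22° instead of the slope's 35°, because the wrist was near its limit along the slope normal. Each was set down half-turned with a contact stop, at about 7.5 N of force change, then released.
- **Final checks:** In the last wrist picture the outer edges of the top, middle and base brackets line up within about 1.3 mm. The gripper is open and clear. The bin, tape, brush and both look-alikes appear unmoved in the scene picture.
- **Disagreements:** The first base-bracket mask leaked into the board and was redone. The camera showed a bias of about 0.8 mm along the jaw direction, which I corrected. Contact on placing came 1.2 and 1.6 mm lower than predicted.

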